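# Hold-to-reset of a tripped block heater

### The job

Clear the lockout of the block heater: on its cover press the round key fully down and let it come up, then do the same with the long bar key, one key at a time and without pressing the cross-shaped key. Then take the slim reset pin from its stand, reach it through the small hole in the cover and push the recessed reset button fully down, and finish still gripping the upright pin and holding the button down: do not let go. Leave everything else on the bench where it stands.

Things in the scene. Friction and masses are not known exactly. Their poses are not given: they have to be found in the camera images.
- heater: Fixed low white laboratory block heater, 200 (x) x 270 (y) x 70 mm high, cover level. Origin at the centre of its underside on the table; z up, x towards its back, y to its left as seen from its front. The front 100 mm of the cover carries the three keys, a blank display and the reset hole; the back carries an aluminium tube block, 82 mm high with tube caps to 88 mm, and a small jar.
- reset_hole (a point): Centre of the mouth of the reset hole, in the cover's upper face 70 mm above the table, at x -52, y +95 mm in the heater's frame (the left end of the key row, 80 mm from the nearest key). A plain vertical round hole 16 mm in diameter with a small bevel at its mouth; the reset button lies 22 mm below the mouth. z up.
- reset (a joint): Recessed reset button, a black cap 15 mm in diameter that fills the bottom of the hole, its top 22 mm below the mouth when up and 27 mm when fully down. It moves straight down against a spring: about 1.4 N starts it, 5 N holds it fully down; it springs back when let go. Reads 0 when up, 0.005 m when fully down.
- round_key (a joint): Round grey key, a disc 26 mm in diameter standing 9 mm above the cover. The cap moves 5 mm straight down against a spring: about 1.3 N starts it, 4.5 N holds it fully down, and it springs back when let go. The joint reads 0 when up and 0.005 m when fully down. Keys stand in a row 50 mm apart on the heater's cover, in an order that varies.
- bar_key (a joint): Long bar key, grey, 44 mm (front to back) x 13 mm, standing 9 mm above the cover. The cap moves 5 mm straight down against a spring: about 1.3 N starts it, 4.5 N holds it fully down, and it springs back when let go. The joint reads 0 when up and 0.005 m when fully down. Keys stand in a row 50 mm apart on the heater's cover, in an order that varies.
- cross_key (a joint): Cross-shaped (plus sign) grey key, 30 x 30 mm with arms 9 mm wide, standing 9 mm above the cover: not to be pressed. The cap moves 5 mm straight down against a spring: about 1.3 N starts it, 4.5 N holds it fully down, and it springs back when let go. The joint reads 0 when up and 0.005 m when fully down. Keys stand in a row 50 mm apart on the heater's cover, in an order that varies.
- round_key_top (a point): Round key. Centre of the key's upper face, 79 mm above the table when up; turned with the heater (x towards the heater's back).
- bar_key_top (a point): Bar key. Centre of the key's upper face, 79 mm above the table when up; turned with the heater (x towards the heater's back).
- cross_key_top (a point): Cross key. Centre of the key's upper face, 79 mm above the table when up; turned with the heater (x towards the heater's back).
- pin: Reset pin, loose, 120 mm long, 35 to 70 g: steel shaft 7 mm in diameter, 45 mm long; round steel flange 22 mm in diameter (45 to 50 mm from the tip); black square handle 16 x 16 mm (50 to 120 mm from the tip). Origin at the shaft's tip, z along the pin towards the handle, x and y square to the handle's flat sides. Starts upright in pin_stand, its flange on the stand's top.
- pin_tip (a point): Tip of the pin's shaft, same as the pin's origin.
- pin_grip (a point): Point on the pin's axis within the handle, 90 mm from the tip; 100 mm above the table at the start.
- pin_stand: Fixed white stand block 50 x 50 x 55 mm high with an 11 mm hole straight down its middle in which the pin hangs, tip 10 mm and handle 60 to 130 mm above the table. Origin at the centre of its underside, z up. It stands to the left or the right of the heater; the pen stand is on the other side.
- pen_stand: Fixed white stand block like the pin's, 50 x 50 x 55 mm high, with a 24 mm hole that holds a marker pen. Origin at the centre of its underside. Bystander.
- pen: Loose thick round marker pen, white with a grey cap, 20 to 22 mm in diameter, 130 mm long, upright in the pen stand. Origin at its lower end. Too thick for the reset hole. Leave alone.
- timer: Loose flat white timer, 55 x 65 x 16 mm, lying in front of the heater. Origin at the centre of its underside. Leave alone.
- sample_jar: Loose small clear jar, 36 mm in diameter, 30 mm high, standing on the heater's cover at the back right. Origin at the centre of its underside. Leave alone.
- beaker: Loose glass beaker, 68 mm across, 85 mm high, to the left of the heater. Origin at the centre of its underside. Leave alone.

How it is judged:
By the outcome, as a careful person would: the job done as asked, in the order asked, and still so for the second after the job is handed in, while the arm keeps its last pose, push and grip.
It also fails if it takes over 61 s, if anything falls off the work surface, if the arm or the gripper's body presses on something with over 40 N, if the wrist force passes 120 N, or if a joint passes its speed limit or range.

### The arm

A 7-joint arm with a two-finger parallel gripper is mounted at the origin on the work surface. World frame = base frame: x ahead of the robot, y to its left, z up, the work surface at z = 0. Lengths are in m, angles in rad, forces in N, time in s.
With the tool pointing down it reaches from about 0.4 to 0.9 m from the base axis. Payload 5.6 kg.
Tool frame: the origin (TCP) lies between the finger pads; the fingertips stand 14 mm ahead of it and the grasp point (between the pads) lies 5 mm behind it; x points along the fingers, y is the direction in which the jaws open and shut, and the axes are right-handed (so a half turn about x gives the same grasp; the last joint's range is limited). The gripper opens to 92 mm and grips with 3 to 60 N. Pads are 20 mm wide; open, the fingers measure 128 mm over their backs; the gripper's body (75 mm by 189 mm) begins 69 mm behind the grasp point.
Start: joints at [1.257, 0.468, -0.012, 1.603, 0.006, 1.071, -0.056], TCP at [0.174, -0.626, 0.229] pointing down, gripper open.
Joint ranges: [-2.53, 2.53], [-0.31, 2.02], [-1.57, 1.55], [0.28, 2.44], [-1.29, 4.43], [0.15, 1.84], [-2.92, 2.92]. Speed limits (rad/s): [2.57, 2.57, 3.14, 3.14, 3.14, 3.14, 3.14].

### API

Orientations are given as a 3x3 rotation matrix whose columns are the frame's x, y, z axes.
In Python, from workcell import manip gives the robot as it stands.
- The arm moves only by the shell command python3 -m pendant 'ROWS'. ROWS is JSON, a list of rows, each a list of 3 entries, a list of its own where there are three numbers: the shift along the world's x, y, z in mm, then the turn about the world's z in degrees, then the finger opening in mm, from 0 to 91.9. A call has 1 to 12 rows; each row is the pose to reach, as a shift and turn from the pose commanded when the call began; what a row does not reach only later rows make up. A row lasts 1/12 s, in which the tool goes at most 41.7 mm and 7.16 degrees, less where a joint would pass 70% of its speed; a pose out of reach is approached as far as the arm can. A call with a gripper value outside its range is refused whole. The fingers move at their own pace and stop on an object; the grip force is fixed at half the most. Time passes only in rows, so rows that repeat a pose let the fingers close. It gives the time, the measured TCP pose, the force and the opening at its end, in the units of the state.
- manip.state(): the state, without advancing time (a new reading comes with each control period).
- manip.snapshot(name): name is "scene" or "top" or "wrist"; returns a dict with "img" (384x512x3 uint8, blue, green, red), "K" (3x3 intrinsics, pixels), "D" ([k1, k2, p1, p2, k3] as OpenCV has them; the pictures are not rectified), "R" (3x3) and "t" (3): a world point X has camera coordinates R X + t. Camera axes: x right, y down, z forward; pixel columns grow to the right and rows downward; lengths in m; the calibration is good to about 2 mm. A picture is of the moment at which its call begins. There is no depth.
- manip.finish_job(): hands the job in, once; it reports no verdict.
Trained networks look in the newest picture that a camera, given by its name, has taken for a name from the list of things; names that differ only in an ending like _2 or _b are one class to them, and where a whole thing is asked for, a point or a joint stands for the part that bears it (a point fixed in the world has none). Each returns a list of dicts, best first, with "score" (0 to 1); they miss things now and then, are a little off and sometimes report something else, mostly with a low value. They report only what shows in the picture. A call takes as long as a camera call.
- manip.recognise(camera, target): "rect" ([left, top, right, bottom] in pixels, round what is visible of it).
- manip.mark_of(camera, target): "centre" ([column, row] in pixels: a listed point, or the origin of a listed thing).
The state is a dict: "time_s": time; "qpos": joint angles; "joint_velocities": joint speeds; "joint_torque": joint torques, N m; "position": TCP position; "eef_rot": TCP orientation; "ft_force": force on the tool from outside, world axes, zero at the start; "ft_torque": the same for the moment, N m; "opening": finger opening in m.
Only numpy, scipy, OpenCV 4.12 (cv2) and the standard library are available. Lean on these libraries where they do the work, as an engineer would, in place of code of your own. Each camera call takes 0.05 s, during which the arm holds its last target.

## Working session

There is one attempt and no reset: what is moved stays moved. The work goes in short steps, Python scripts to look and compute and a shell command to move; the robot and the scene stay as the last step left them, time stands still between calls to the robot, and variables do not carry over. Pictures are saved under pics/ and viewed, and the job is handed in when it is done.

```bash
mkdir -p pics; cat > h.py <<'E'
import numpy as np, cv2
from workcell import manip
def snap(n,f=None):
    s=manip.snapshot(n)
    s={k:(np.array(v) if k!='img' else v) for k,v in s.items()}
    if f: cv2.imwrite('pics/'+f,s['img'])
    return s
def ray(s,px):
    p=cv2.undistortPoints(np.array([[px]],float),s['K'],s['D'])[0,0]
    d=s['R'].T@np.array([p[0],p[1],1]); c=-s['R'].T@s['t']
    return c,d/np.linalg.norm(d)
def atz(s,px,z):
    c,d=ray(s,px); return c+d*(z-c[2])/d[2]
def tri(rs):
    A=np.zeros((3,3));b=np.zeros(3)
    for c,d in rs:
        P=np.eye(3)-np.outer(d,d);A+=P;b+=P@c
    x=np.linalg.solve(A,b)
    return x,[np.linalg.norm((np.eye(3)-np.outer(d,d))@(x-c))*1000 for c,d in rs]
def proj(s,X):
    return cv2.projectPoints(np.array(X,float).reshape(-1,3),cv2.Rodrigues(s['R'])[0],s['t'],s['K'],s['D'])[0][:,0]
E
python3 - <<'E'
from h import *
np.set_printoptions(precision=4,suppress=True)
st=manip.state();print(st['time_s'],st['position'],st['eef_rot'],st['opening'])
S={c:snap(c,c+'0.png') for c in('scene','top','wrist')}
for c in S: print(c,-S[c]['R'].T@S[c]['t'])
rs={}
for n in 'round_key_top bar_key_top cross_key_top reset_hole pin_grip pin_tip pin_stand pen_stand heater beaker timer pen'.split():
    r=[]
    for c in('scene','top'):
        m=manip.mark_of(c,n)
        print(n,c,[(np.round(q['centre'],1).tolist(),round(q['score'],2)) for q in m[:3]])
        if m:r.append(ray(S[c],m[0]['centre']))
    if len(r)==2: print('   ',*tri(r))
E
```

```text
0.0 [ 0.1737 -0.6258  0.2276] [[-0.0006  0.2675 -0.9636]
 [ 0.0017 -0.9636 -0.2675]
 [-1.     -0.0018  0.0001]] 0.09169949830237323
scene [ 0.862  -0.4293  0.8763]
top [0.4727 0.0186 1.2458]
wrist [ 0.2355 -0.6102  0.3841]
round_key_top scene [([146.5, 289.2], 0.62), ([269.3, 188.3], 0.59)]
round_key_top top []
bar_key_top scene [([245.5, 217.4], 0.48)]
bar_key_top top [([281.4, 186.8], 0.41)]
    [ 0.5804 -0.051   0.0868] [np.float64(0.7706241790457169), np.float64(0.7706241790456413)]
cross_key_top scene [([255.5, 199.5], 0.64)]
cross_key_top top [([262.8, 190.9], 0.47)]
    [ 0.5727 -0.0029  0.0939] [np.float64(2.8759202980561946), np.float64(2.875920298056169)]
reset_hole scene [([283.4, 167.7], 0.56)]
reset_hole top [([205.8, 186.3], 0.97)]
    [0.5796 0.133  0.0763] [np.float64(5.303315289386691), np.float64(5.303315289387005)]
pin_grip scene [([147.1, 287.5], 0.74), ([281.3, 222.9], 0.41), ([276.6, 242.1], 0.4)]
pin_grip top [([387.1, 216.1], 0.41), ([375.4, 218.9], 0.17)]
    [ 0.5072 -0.3068  0.0999] [np.float64(0.41257251298055264), np.float64(0.4125725129804879)]
pin_tip s
[... 446 characters left out ...]
cene [([279.4, 218.1], 0.95)]
heater top [([241.9, 170.3], 0.95)]
    [ 0.6279  0.0438 -0.0058] [np.float64(7.830994720055268), np.float64(7.830994720055256)]
beaker scene [([357.9, 154.3], 0.72)]
beaker top [([133.2, 141.8], 0.68)]
    [0.708  0.3365 0.0069] [np.float64(2.5637646757824704), np.float64(2.5637646757824446)]
timer scene [([281.4, 220.1], 0.69), ([202.7, 178.0], 0.63), ([158.5, 299.7], 0.59)]
timer top [([248.0, 269.3], 0.64)]
    [ 0.4761  0.0751 -0.1479] [np.float64(121.02395090425505), np.float64(121.02395090425523)]
pen scene [([278.7, 131.7], 0.46)]
pen top [([144.7, 232.6], 0.42)]
    [ 0.4657  0.3038 -0.0085] [np.float64(4.508805677970564), np.float64(4.508805677970819)]
```

View pics/top0.png

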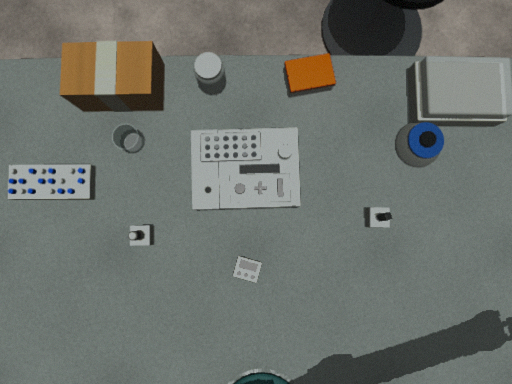

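View pics/scene0.png

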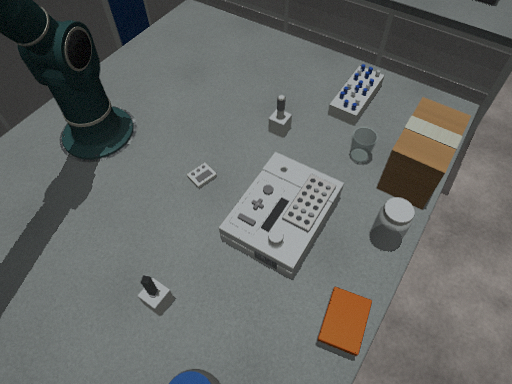

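```bash
python3 - <<'E'
import cv2
a=cv2.imread('pics/top0.png')[140:220,190:310];b=cv2.imread('pics/scene0.png')[140:240,200:320]
cv2.imwrite('pics/tz.png',cv2.resize(a,None,fx=6,fy=6,interpolation=2));cv2.imwrite('pics/sz.png',cv2.resize(b,None,fx=6,fy=6,interpolation=2))
E
```

```text
(no output)
```

View pics/tz.png

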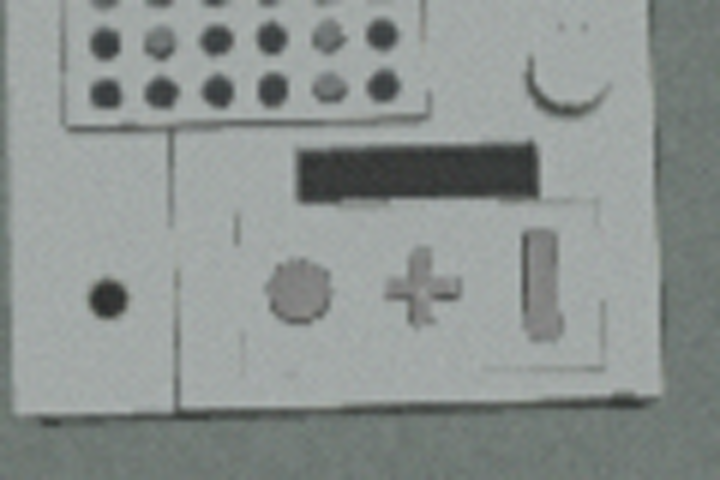

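View pics/sz.png

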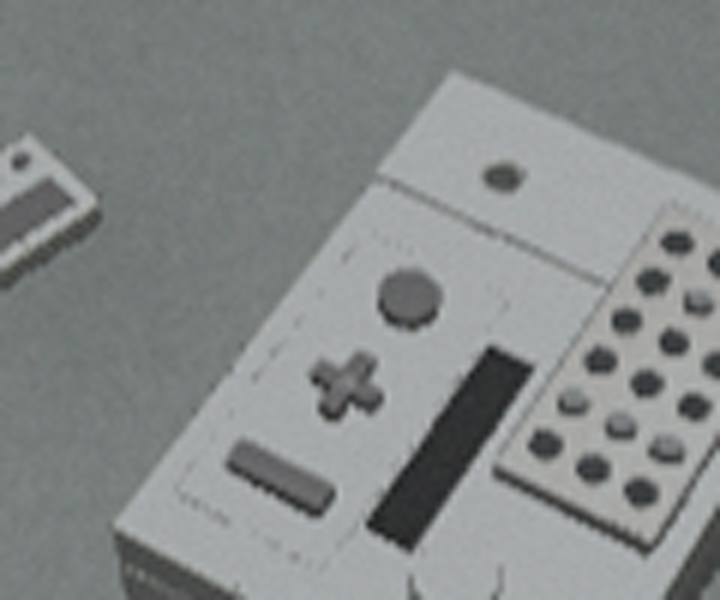

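The top view shows, from left to right along the row: hole (208,190), round (240,189), cross (260,188), bar (280,187). The pin (black square handle) stands on the right at (383,217), and the white pen is on the left at (140,235). The scene view has the same order: hole (284,169), round (268,189), cross (258,204), bar (247,220).

Next I fit the heater pose from both views.

```bash
cat > fit.py <<'E'
from h import *
from scipy.optimize import least_squares
M={'hole':(-.052,.095,.07),'round':(-.052,.015,.079),'cross':(-.052,-.035,.079),'bar':(-.052,-.085,.079)}
def world(p,m,z0=0):
    c,s=np.cos(p[2]),np.sin(p[2]);return np.array([p[0]+c*m[0]-s*m[1],p[1]+s*m[0]+c*m[1],m[2]])
E
python3 - <<'E'
from fit import *
np.set_printoptions(precision=4,suppress=True)
T={'hole':(207.6,189.4),'round':(239.4,188.2),'cross':(260.2,187.4),'bar':(279.9,187.1)}
C={'hole':(283.4,169.1),'round':(267.9,189.2),'cross':(257.4,203.9),'bar':(246.4,219.4)}
S={'top':(snap('top'),T),'scene':(snap('scene'),C)}
for k in M: print(k,*tri([ray(S[c][0],S[c][1][k]) for c in S]))
for sel in (['top'],['scene'],['top','scene']):
    f=lambda p:np.concatenate([(proj(S[c][0],world(p,M[k]))[0]-S[c][1][k]) for c in sel for k in M])
    r=least_squares(f,[.63,.04,0]);print(sel,r.x,np.round(r.fun,1))
for k in M: print(k,world(r.x,M[k]))
E
```

```text
hole [0.576  0.1319 0.0681] [np.float64(1.1296479861882947), np.float64(1.1296479861883164)]
round [0.5781 0.0523 0.075 ] [np.float64(1.114232323613814), np.float64(1.114232323613881)]
cross [0.58   0.0009 0.0766] [np.float64(0.8594624212796078), np.float64(0.8594624212795003)]
bar [ 0.5808 -0.0482  0.074 ] [np.float64(0.929100999465804), np.float64(0.9291009994658094)]
['top'] [0.6311 0.0386 0.0251] [ 0.  -0.   0.2 -0.1 -0.4  0.2  0.1 -0.1]
['scene'] [0.631  0.0358 0.0324] [-0.1  0.2 -0.  -0.   0.  -0.   0.1 -0.1]
['top', 'scene'] [0.631  0.0374 0.0288] [ 0.6  0.2  0.8  0.   0.2  0.2  0.7 -0.2  0.4 -0.2  0.3 -0.5  0.4 -0.6
  0.3 -0.7]
hole [0.5762 0.1309 0.07  ]
round [0.5785 0.0509 0.079 ]
cross [0.58   0.0009 0.079 ]
bar [ 0.5814 -0.049   0.079 ]
```

```bash
python3 -m pendant '[[[41,39,0],-7,91],[[82,78,0],-14,91],[[123,117,0],-15,91],[[164,156,0],-15,91],[[205,195,0],-15,91],[[246,234,0],-15,91],[[270,260,0],-15,91],[[270,260,0],-15,91],[[270,260,0],-15,91]]'
```

```text
time_s: 2.2
position: [0.4451, -0.3647, 0.2289]
eef_rot: [[0.0, 0.009, -1.0], [-0.0, -1.0, -0.009], [-1.0, 0.0, -0.0]]
ft_force: [0.9, -0.5, -0.1]
opening: 0.0909
```

```bash
python3 - <<'E'
from h import *
np.set_printoptions(precision=4,suppress=True)
s=snap('wrist','w1.png');print(-s['R'].T@s['t']);np.save('w1.npy',s,allow_pickle=True)
print(proj(s,[[.507,-.307,.13],[.5,-.3,.055]]))
print([(np.round(q['centre'],1).tolist(),round(q['score'],2)) for q in manip.mark_of('wrist','pin_grip')])
E
```

```text
[ 0.5091 -0.3656  0.3853]
[[181.77   113.686 ]
 [192.5647 120.4963]]
[([183.4, 115.3], 0.84), ([201.7, 113.3], 0.19)]
```

View pics/w1.png

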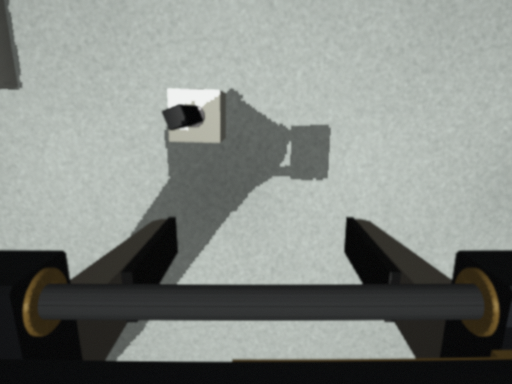

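The wrist view shows the pin's handle at (183,116), leaning outward by parallax and yawed a little. I'll take a second view from straight above it on the way to the keys.

```bash
python3 -m pendant '[[[0,30,0],0,0],[[0,58,0],0,0],[[0,58,0],0,0],[[0,58,0],0,0]]'; python3 - <<'E'
from h import *
np.set_printoptions(precision=4,suppress=True)
s1=np.load('w1.npy',allow_pickle=True).item()
s=snap('wrist','w2.png');print(-s['R'].T@s['t']);np.save('w2.npy',s,allow_pickle=True)
m=manip.mark_of('wrist','pin_grip')
print([(np.round(q['centre'],1).tolist(),round(q['score'],2)) for q in m])
print(tri([ray(s1,(183.4,115.3)),ray(s,m[0]['centre'])]))
c=m[0]['centre'];x,y=int(c[0]),int(c[1])
y0=max(0,y-50);x0=max(0,x-60)
print(x0,y0)
cv2.imwrite('pics/w2z.png',cv2.resize(s['img'][y0:y0+100,x0:x0+120],None,fx=6,fy=6,interpolation=2))
cv2.imwrite('pics/w1z.png',cv2.resize(s1['img'][65:165,130:250],None,fx=6,fy=6,interpolation=2))
E
```

```text
time_s: 2.63
position: [0.4441, -0.3074, 0.2289]
eef_rot: [[0.0, 0.011, -1.0], [-0.0, -1.0, -0.011], [-1.0, 0.0, -0.0]]
ft_force: [0.9, -0.9, -0.2]
opening: 0.0663
[ 0.5081 -0.3081  0.3853]
[([250.6, 114.7], 0.84)]
(array([ 0.5053, -0.2999,  0.0933]), [np.float64(0.08930814194219586), np.float64(0.08930814194207522)])
190 64
```

View pics/w2z.png

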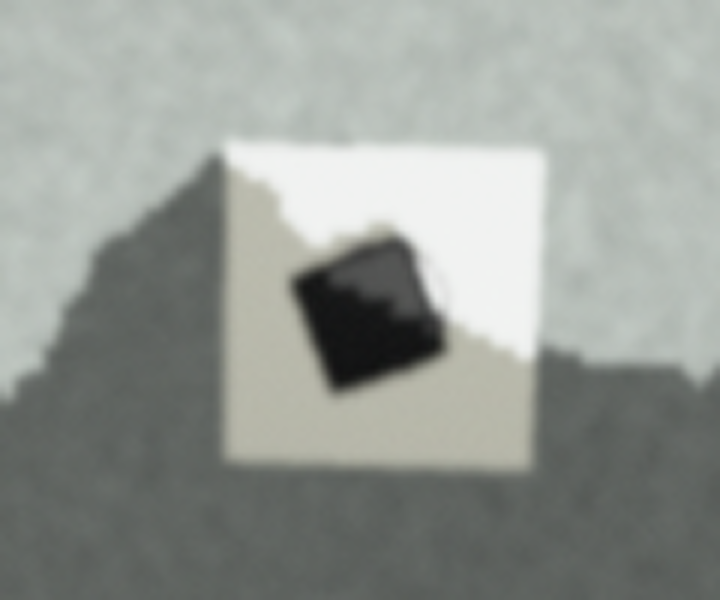

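View pics/w1z.png

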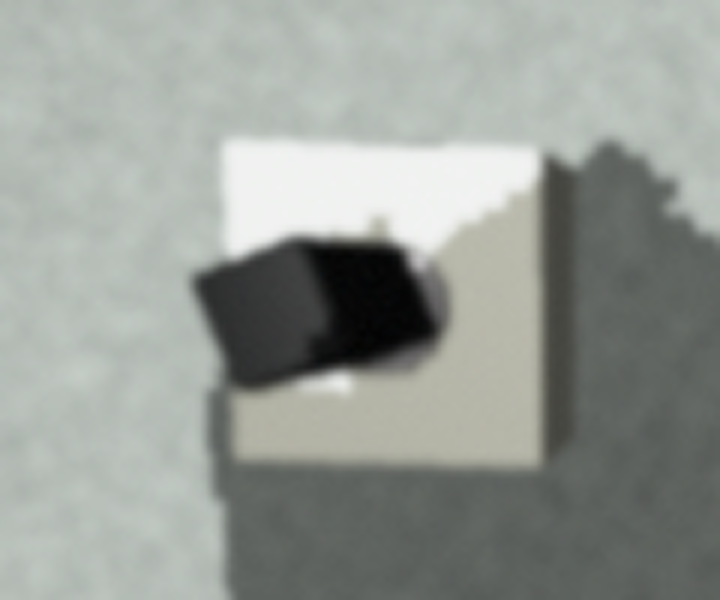

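```bash
python3 - <<'E'
from h import *
np.set_printoptions(precision=4,suppress=True)
s1=np.load('w1.npy',allow_pickle=True).item();s2=np.load('w2.npy',allow_pickle=True).item()
P2=[(292,280),(405,237),(445,352),(335,392)]
f=lambda p,x0,y0:(x0+(p[0]+.5)/6-.5,y0+(p[1]+.5)/6-.5)
W=np.array([atz(s2,f(p,190,64),.13) for p in P2]);print(W,W.mean(0))
for i in range(4):
    d=W[(i+1)%4]-W[i];print(np.linalg.norm(d)*1000,np.degrees(np.arctan2(d[1],d[0]))%90)
P1=[(195,280),(298,237),(248,388)]
for a,b in zip(P1,[P2[0],P2[1],P2[3]]): print(tri([ray(s1,f(a,130,65)),ray(s2,f(b,190,64))]))
# stand top
T=[(222,147),(547,150),(533,468),(225,462)]
w=np.array([atz(s2,f(p,190,64),.055) for p in T]);print(w.mean(0))
T1=[(222,145),(545,150),(543,466),(234,462)]
for a,b in zip(T1,T): print(tri([ray(s1,f(a,130,65)),ray(s2,f(b,190,64))]))
E
```

```text
[[ 0.5087 -0.2918  0.13  ]
 [ 0.514  -0.3057  0.13  ]
 [ 0.5001 -0.3108  0.13  ]
 [ 0.495  -0.2971  0.13  ]] [ 0.5045 -0.3014  0.13  ]
14.954711340383028 20.821211821597515
14.806746258053685 20.206974479176296
14.658570348655516 20.24576336770521
14.65932593165865 21.36117001260641
(array([ 0.5087, -0.2916,  0.1273]), [np.float64(0.0008520265590530566), np.float64(0.0008520265588824013)])
(array([ 0.514 , -0.3057,  0.1313]), [np.float64(0.024042045925983115), np.float64(0.024042045926243358)])
(array([ 0.495 , -0.2969,  0.1246]), [np.float64(0.21609069148147333), np.float64(0.21609069148137564)])
[ 0.5044 -0.3014  0.055 ]
(array([ 0.5295, -0.2757,  0.0527]), [np.float64(0.10038900540208365), np.float64(0.10038900540199479)])
(array([ 0.5293, -0.3275,  0.054 ]), [np.float64(0.18042079078018264), np.float64(0.1804207907802093)])
(array([ 0.4792, -0.3263,  0.0549]), [np.float64(0.04771368229111251), np.float64(0.04771368229106797)])
(array([ 0.4798, -0.276 ,  0.0565]), [np.float64(0.1129324443221726), np.float64(0.1129324443221623)])
```

```bash
python3 -m pendant '[[[10,40,0],0,0],[[20,80,0],0,0],[[30,120,0],0,0],[[40,160,0],0,0],[[50,200,0],0,0],[[60,240,0],0,0],[[65,280,-20],0,0],[[65,320,-40],0,0],[[65,350,-50],2,0],[[65,350,-50],2,0],[[65,350,-50],2,0]]'
```

```text
time_s: 3.65
position: [0.5089, 0.0425, 0.1777]
eef_rot: [[-0.002, 0.046, -0.999], [0.0, -0.999, -0.046], [-1.0, -0.0, 0.002]]
ft_force: [-0.1, -0.5, -0.1]
opening: 0.0009
```

Pin axis is (0.5044, -0.3014) with handle yaw 20.7°. The heights triangulate to about 128 mm (handle top) and 54.5 mm (stand top), so they match the text. Next is a wrist view of the keys.

```bash
python3 - <<'E'
from fit import *
s=snap('wrist','w3.png');np.save('w3.npy',s,allow_pickle=True)
p=[.631,.0374,.0288]
print({k:proj(s,world(p,M[k]))[0].round(1) for k in M})
E
```

```text
{'hole': array([147.6, 101.4]), 'round': array([251.5, 102.6]), 'cross': array([319. , 103.8]), 'bar': array([386.1, 105.2])}
```

View pics/w3.png

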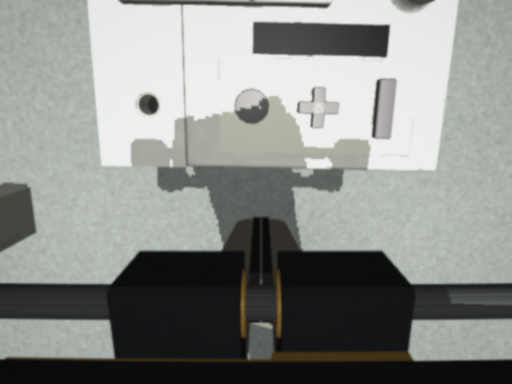

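```bash
python3 - <<'E'
import cv2
a=cv2.imread('pics/w3.png')[65:155,120:180];b=cv2.imread('pics/w3.png')[65:155,220:410]
cv2.imwrite('pics/w3a.png',cv2.resize(a,None,fx=6,fy=6,interpolation=2));cv2.imwrite('pics/w3b.png',cv2.resize(b,None,fx=4,fy=4,interpolation=2))
E
```

```text
(no output)
```

View pics/w3a.png

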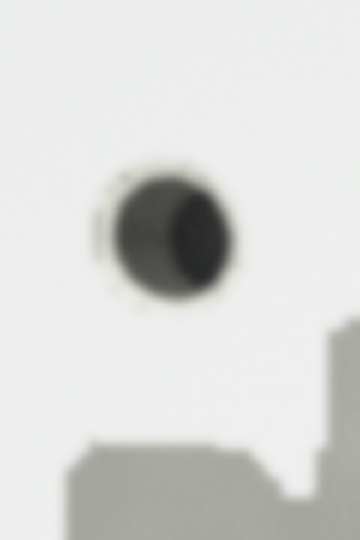

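View pics/w3b.png

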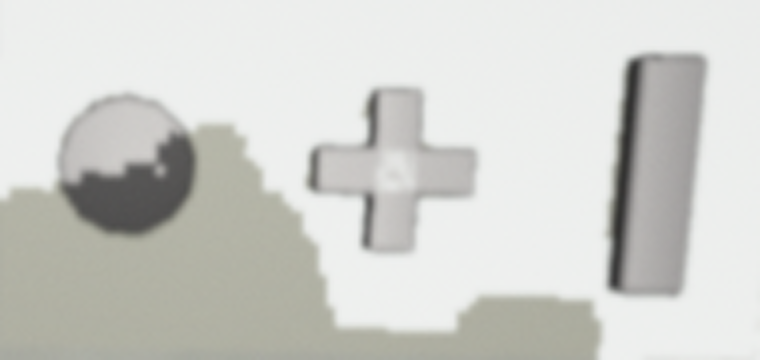

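```bash
python3 - <<'E'
from fit import *
np.set_printoptions(precision=4,suppress=True)
s=np.load('w3.npy',allow_pickle=True).item()
C={'hole':(147.8,103.9),'round':(251.4,105.9),'cross':(318.6,107.1),'bar':(385.1,108.4)}
f=lambda p:np.concatenate([(proj(s,world(p,M[k]))[0]-C[k]) for k in M])
r=least_squares(f,[.63,.04,0]);print(r.x,r.fun.round(1))
for k in M: print(k,atz(s,C[k],M[k][2]),world(r.x,M[k]))
print(manip.state()['position'],manip.state()['ft_force'])
E
```

```text
[0.6288 0.0374 0.0263] [-0.3  0.2 -0.1 -0.2  0.  -0.   0.4  0.2]
hole [0.5744 0.1308 0.07  ] [0.5743 0.131  0.07  ]
round [0.5762 0.0509 0.079 ] [0.5764 0.051  0.079 ]
cross [0.5777 0.001  0.079 ] [0.5777 0.001  0.079 ]
bar [ 0.5791 -0.0486  0.079 ] [ 0.579 -0.049  0.079]
[0.5094 0.0407 0.1783] [ 0.5781 -1.3571 -0.2058]
```

```bash
python3 -m pendant '[[[34,5,0],-1,0],[[68,9,0],-1,0],[[68,9,-40],-1,0],[[68,9,-75],-1,0],[[68,9,-82],-1,0],[[68,9,-84],-1,0],[[68,9,-86],-1,0],[[68,9,-88],-1,0],[[68,9,-90],-1,0],[[68,9,-90],-1,0],[[68,9,-90],-1,0]]'
```

```text
time_s: 4.62
position: [0.5782, 0.0502, 0.0902]
eef_rot: [[0.003, 0.026, -1.0], [-0.0, -1.0, -0.026], [-1.0, 0.0, -0.003]]
ft_force: [0.9, -1.6, 2.5]
opening: 0.0006
```

```bash
python3 -m pendant '[[[0,0,-1],0,0],[[0,0,-2],0,0],[[0,0,-3],0,0],[[0,0,-3],0,0],[[0,0,-3],0,0]]';python3 -m pendant '[[[0,0,-1],0,0],[[0,0,-2],0,0],[[0,0,-2],0,0],[[0,0,-2],0,0]]'
```

```text
time_s: 5.03
position: [0.5782, 0.0504, 0.0882]
eef_rot: [[0.003, 0.026, -1.0], [-0.001, -1.0, -0.026], [-1.0, 0.001, -0.003]]
ft_force: [-2.8, -3.0, 17.1]
opening: 0.0002
time_s: 5.37
position: [0.5783, 0.0504, 0.0879]
eef_rot: [[0.003, 0.026, -1.0], [-0.001, -1.0, -0.026], [-1.0, 0.001, -0.003]]
ft_force: [-7.2, -3.6, 31.2]
opening: 0.0002
```

```bash
python3 -m pendant '[[[0,0,10],0,0],[[0,0,40],0,0],[[0,0,40],0,0],[[1,-33,40],0,0],[[2,-66,40],0,0],[[3,-100,40],0,0],[[3,-100,40],0,0],[[3,-100,40],0,0]]'; python3 -m pendant '[[[0,0,-25],0,0],[[0,0,-30],0,0],[[0,0,-32],0,0],[[0,0,-34],0,0],[[0,0,-36],0,0],[[0,0,-38],0,0],[[0,0,-38],0,0],[[0,0,-38],0,0]]'
```

```text
time_s: 6.03
position: [0.5792, -0.0514, 0.1229]
eef_rot: [[-0.001, 0.022, -1.0], [-0.0, -1.0, -0.022], [-1.0, 0.0, 0.001]]
ft_force: [-0.7, 0.5, 0.5]
opening: 0.0003
time_s: 6.7
position: [0.5795, -0.0478, 0.0882]
eef_rot: [[-0.001, 0.028, -1.0], [0.0, -1.0, -0.028], [-1.0, -0.0, 0.001]]
ft_force: [-7.5, 0.9, 18.4]
opening: 0.0006
```

```bash
python3 -m pendant '[[[0,0,10],0,0],[[0,0,50],0,0],[[-8,-32,75],0,60],[[-20,-70,95],6,60],[[-31,-105,114],12,60],[[-42,-140,114],19,60],[[-53,-175,114],19,60],[[-64,-210,114],19,60],[[-75,-252,114],19,60],[[-75,-252,114],19,60],[[-75,-252,114],19,60]]'; python3 - <<'E'
from fit import *
np.set_printoptions(precision=4,suppress=True)
st=manip.state();print(st['position'],st['eef_rot'],st['qpos'])
s=snap('wrist','w4.png');t=snap('top','t4.png')
cv2.imwrite('pics/t4.png',cv2.resize(t['img'][140:260,190:430],None,fx=3,fy=3))
E
```

```text
time_s: 7.62
position: [0.5038, -0.3046, 0.2]
eef_rot: [[0.001, 0.345, -0.939], [-0.002, -0.939, -0.345], [-1.0, 0.002, 0.0]]
ft_force: [0.9, 1.4, -1.0]
opening: 0.0583
[ 0.5038 -0.3046  0.2   ] [[ 0.0006  0.345  -0.9386]
 [-0.0015 -0.9386 -0.345 ]
 [-1.      0.0016  0.    ]] [ 0.7092  0.4169 -0.2855  1.7708  0.1398  0.9725 -0.8505]
```

View pics/w4.png

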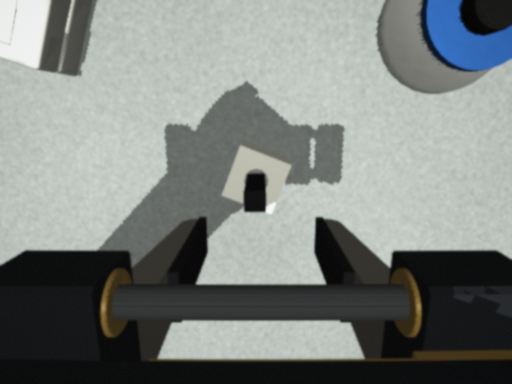

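View pics/t4.png

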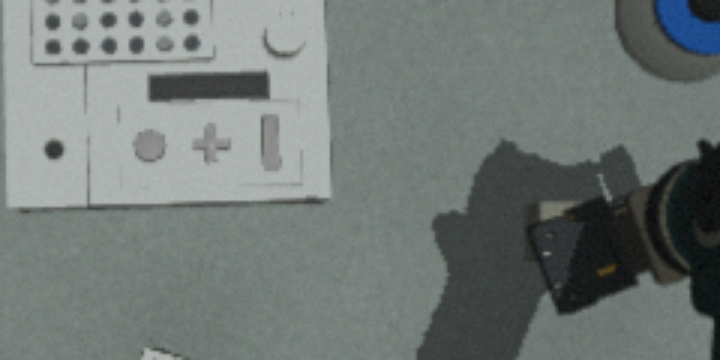

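```bash
python3 - <<'E'
from fit import *
np.set_printoptions(precision=4,suppress=True)
s=snap('wrist');st=manip.state();np.save('w4.npy',s,allow_pickle=True)
print(st['position'])
for X in ([.5045,-.3014,.13],[.5045,-.3014,.06]): print(proj(s,X))
p=np.array(st['position']);print(proj(s,[p[0],p[1],.13]))
y,x=160,215
cv2.imwrite('pics/w5z.png',cv2.resize(s['img'][140:230,210:310],None,fx=6,fy=6,interpolation=2))
E
```

```text
[ 0.5058 -0.2996  0.1999]
[[259.8876 205.8367]]
[[259.9892 184.6389]]
[[258.072  203.3426]]
```

View pics/w5z.png

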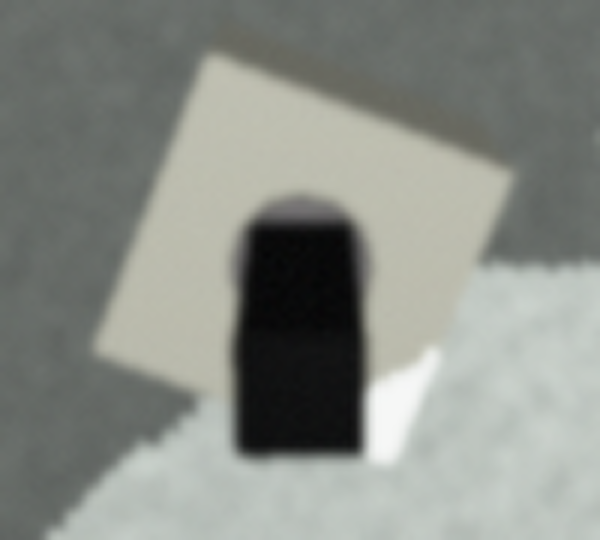

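The handle top is centred at (260,205), which matches the prediction, and it is square to the jaws. All three keys are up again. I'll descend and grasp.

```bash
python3 -m pendant '[[[0,0,-40],0,50],[[0,0,-75],0,50],[[0,0,-95],0,50],[[0,0,-105],0,50],[[0,0,-105],0,50],[[0,0,-105],0,0],[[0,0,-105],0,0],[[0,0,-105],0,0],[[0,0,-105],0,0],[[0,0,-105],0,0],[[0,0,-105],0,0],[[0,0,-105],0,0]]'; python3 - <<'E'
from h import *
snap('wrist','w6.png')
E
```

```text
time_s: 8.77
position: [0.5052, -0.3016, 0.0955]
eef_rot: [[0.001, 0.35, -0.937], [-0.001, -0.937, -0.35], [-1.0, 0.001, -0.001]]
ft_force: [-0.4, 0.2, 5.3]
opening: 0.0159
```

View pics/w6.png

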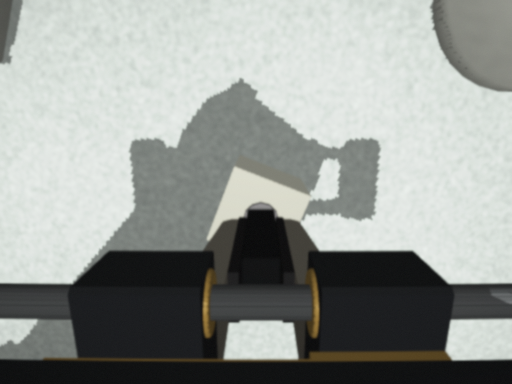

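```bash
python3 -m pendant '[[[0,0,5],0,0],[[0,0,15],0,0],[[0,0,30],0,0],[[0,0,50],0,0],[[0,0,75],0,0],[[0,0,100],0,0],[[0,0,120],0,0],[[0,0,120],0,0],[[0,0,120],0,0]]'; python3 - <<'E'
from h import *
snap('wrist','w7.png');s=snap('scene');cv2.imwrite('pics/s7.png',cv2.resize(s['img'][200:340,80:260],None,fx=4,fy=4))
E
```

```text
time_s: 9.57
position: [0.5052, -0.3016, 0.2159]
eef_rot: [[0.002, 0.35, -0.937], [-0.001, -0.937, -0.35], [-1.0, 0.002, -0.001]]
ft_force: [1.2, -0.7, -0.7]
opening: 0.0158
```

View pics/w7.png

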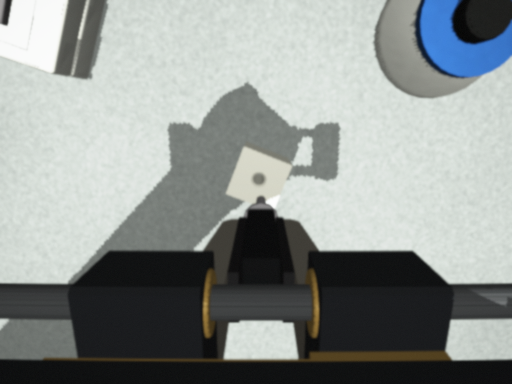

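View pics/s7.png

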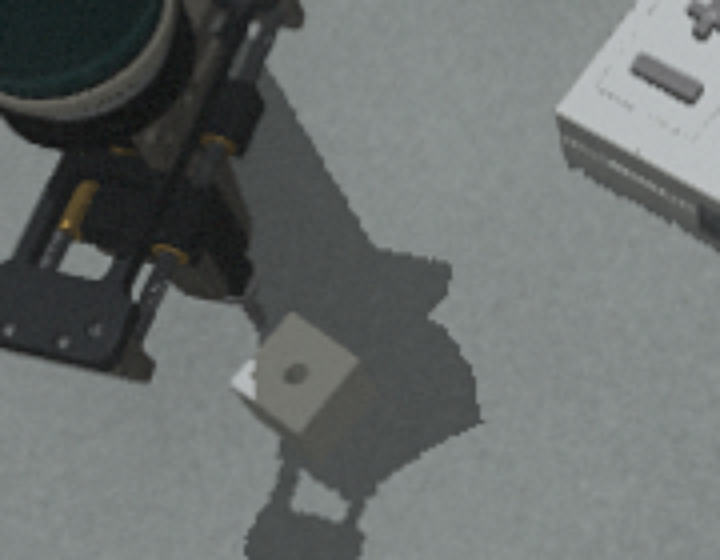

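```bash
python3 -m pendant '[[[6,36,0],-2,0],[[12,73,0],-4,0],[[18,110,0],-6,0],[[24,147,0],-8,0],[[30,184,0],-10,0],[[36,221,0],-12,0],[[42,258,0],-14,0],[[48,295,0],-16,0],[[54,332,0],-19,0],[[60,369,0],-19,0],[[66,406,0],-19,0],[[70,432,0],-19,0]]';python3 -m pendant '[[[0,0,-10],0,0],[[0,0,-20],0,0],[[0,0,-20],0,0],[[0,0,-20],0,0]]'; python3 - <<'E'
from fit import *
np.set_printoptions(precision=4,suppress=True)
s=snap('wrist','w8.png');np.save('w8.npy',s,allow_pickle=True)
st=manip.state();p=np.array(st['position']);R=np.array(st['eef_rot']);print(p,R[:,0])
print(proj(s,p+R[:,0]*.085),proj(s,[.575,.131,.07]),proj(s,[.575,.131,.11]))
t=snap('scene');np.save('s8.npy',t,allow_pickle=True);print(proj(t,p+R[:,0]*.085),proj(t,[.575,.131,.07]))
cv2.imwrite('pics/w8z.png',cv2.resize(s['img'][130:230,200:320],None,fx=6,fy=6,interpolation=2))
cv2.imwrite('pics/s8z.png',cv2.resize(t['img'][110:210,240:340],None,fx=6,fy=6,interpolation=2))
E
```

```text
time_s: 10.67
position: [0.5737, 0.1346, 0.2129]
eef_rot: [[-0.003, 0.03, -1.0], [0.001, -1.0, -0.03], [-1.0, -0.001, 0.003]]
ft_force: [-0.6, 0.4, -0.7]
opening: 0.0157
time_s: 11.0
position: [0.5739, 0.1285, 0.1927]
eef_rot: [[-0.004, 0.024, -1.0], [-0.002, -1.0, -0.024], [-1.0, 0.002, 0.004]]
ft_force: [0.6, -0.1, -0.2]
opening: 0.0159
[0.5745 0.1287 0.1936] [-0.0019 -0.0011 -1.    ]
[[258.2659 198.472 ]] [[255.6755 186.0556]] [[255.0215 198.0508]]
[[283.4022 159.7135]] [[283.3748 168.6617]]
```

View pics/w8z.png

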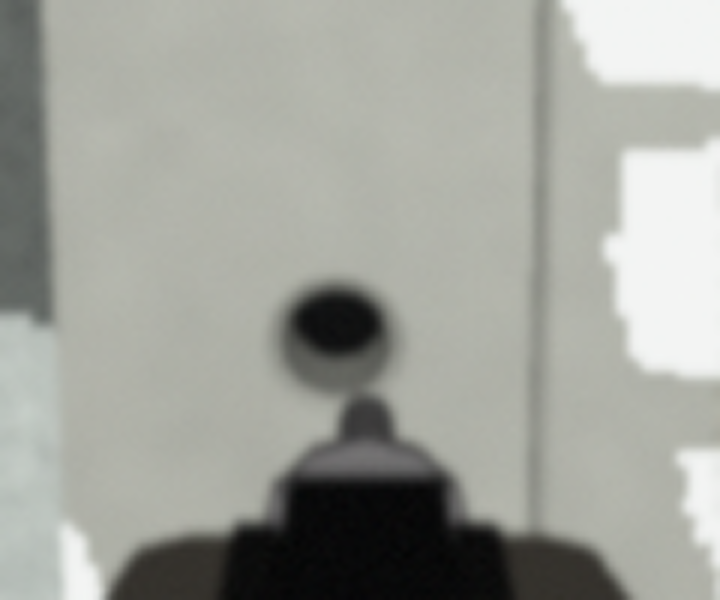

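View pics/s8z.png

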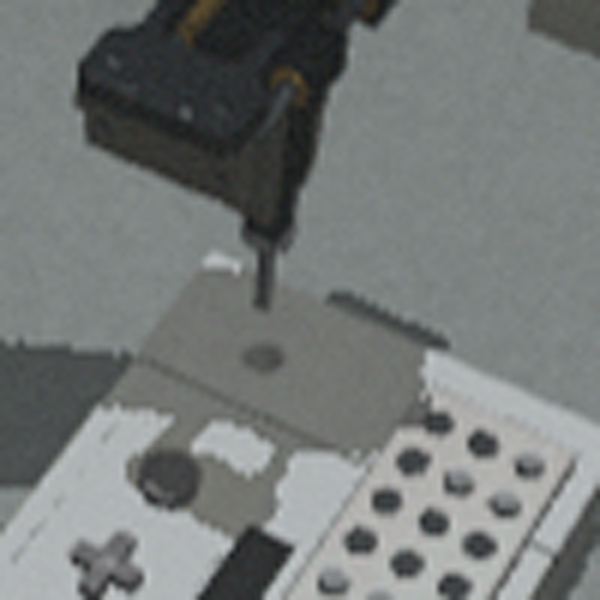

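```bash
python3 - <<'E'
from fit import *
np.set_printoptions(precision=4,suppress=True)
s=np.load('w8.npy',allow_pickle=True).item();t=np.load('s8.npy',allow_pickle=True).item()
h=atz(s,(256,186),.07)
# tip far edge pixel: tip + 3.5mm x
for z in(.106,.1085,.111):
    e=atz(s,(260.6,195.6),z);tip=e-[.0035,0,0];print('wrist hole',h,'tip',tip,'shift mm',(h-tip)[:2]*1000)
hs=atz(t,(283.6,169.2),.07)
for z in(.106,.1085): 
    ts=atz(t,(283.4,160.6),z);print('scene',hs,ts,(hs-ts)[:2]*1000)
print('yaw f',s['K'][0,0])
E
```

```text
wrist hole [0.5751 0.1307 0.07  ] tip [0.5724 0.1269 0.106 ] shift mm [2.6202 3.8406]
wrist hole [0.5751 0.1307 0.07  ] tip [0.5731 0.1269 0.1085] shift mm [1.9757 3.82  ]
wrist hole [0.5751 0.1307 0.07  ] tip [0.5737 0.1269 0.111 ] shift mm [1.3313 3.7995]
scene [0.5764 0.1298 0.07  ] [0.5748 0.128  0.106 ] [1.5546 1.7582]
scene [0.5764 0.1298 0.07  ] [0.5758 0.1262 0.1085] [0.6226 3.567 ]
yaw f 333.73095193775475
```

```bash
python3 -m pendant '[[[0,0,-10],0,0],[[0,0,-20],0,0],[[0,0,-20],0,0],[[0,0,-20],0,0],[[0,0,-20],0,0]]'; python3 - <<'E'
from fit import *
np.set_printoptions(precision=4,suppress=True)
for i in range(3):
    s=snap('wrist','w9.png');st=manip.state();print(st['position'],st['qpos'],st['joint_velocities'][0])
np.save('w9.npy',s,allow_pickle=True)
t=snap('scene');np.save('s9.npy',t,allow_pickle=True)
cv2.imwrite('pics/w9z.png',cv2.resize(s['img'][130:230,200:320],None,fx=6,fy=6,interpolation=2))
cv2.imwrite('pics/s9z.png',cv2.resize(t['img'][130:190,250:310],None,fx=8,fy=8,interpolation=2))
E
```

```text
time_s: 11.52
position: [0.5748, 0.1306, 0.1745]
eef_rot: [[-0.0, 0.026, -1.0], [0.0, -1.0, -0.026], [-1.0, -0.0, 0.0]]
ft_force: [-0.2, 0.5, -0.4]
opening: 0.016
[0.575  0.1307 0.1747] [ 0.008   0.4614 -0.3733  1.7838  0.2033  0.9339 -1.9957] -0.0013867773646834367
[0.5751 0.1308 0.1749] [ 0.008   0.4612 -0.3733  1.7837  0.2033  0.9339 -1.9957] 0.002149524227656936
[0.5751 0.1308 0.175 ] [ 0.0079  0.4611 -0.3733  1.7837  0.2033  0.9339 -1.9957] -0.0007533664873636943
```

View pics/w9z.png

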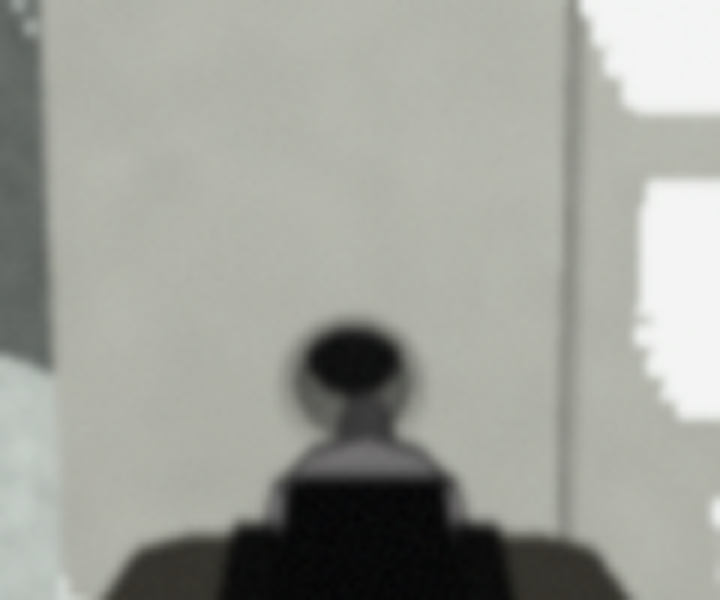

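View pics/s9z.png

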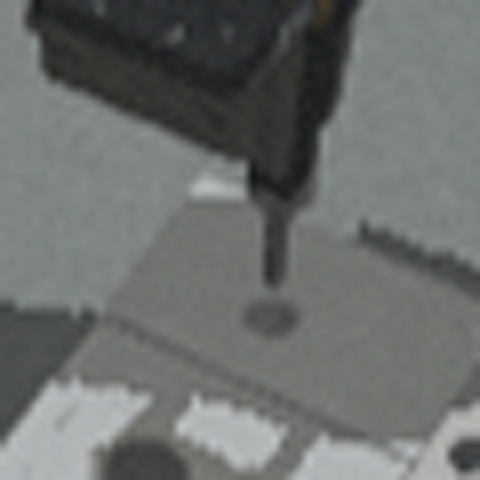

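```bash
python3 - <<'E'
from fit import *
np.set_printoptions(precision=4,suppress=True)
s=np.load('w9.npy',allow_pickle=True).item();t=np.load('s9.npy',allow_pickle=True).item()
f=lambda p,x0,y0,k:(x0+(p[0]+.5)/k-.5,y0+(p[1]+.5)/k-.5)
h=atz(s,f((352,379),200,130,6),.07);e=atz(s,f((366,397),200,130,6),.09)
print('wrist',h,e-[.0035,0,0],(h-e)*1000+[3.5,0,0])
hs=atz(t,f((271,318),250,130,8),.07);ts=atz(t,f((274,283),250,130,8),.09)
print('scene',hs,ts,(hs-ts)*1000)
print(proj(s,[.575,.1308,.09]),proj(s,[.5785,.1308,.09]))
E
```

```text
wrist [0.5752 0.1311 0.07  ] [0.5743 0.1293 0.09  ] [  0.8709   1.8041 -20.    ]
scene [0.5762 0.1293 0.07  ] [0.577 0.128 0.09 ] [ -0.7382   1.2563 -20.    ]
[[258.5242 199.334 ]] [[258.6369 194.7948]]
```

```bash
python3 -m pendant '[[[0,1.5,0],0,0],[[0,1.5,-5],0,0],[[0,1.5,-12],0,0],[[0,1.5,-20],0,0],[[0,1.5,-28],0,0],[[0,1.5,-35],0,0],[[0,1.5,-35],0,0],[[0,1.5,-35],0,0],[[0,1.5,-35],0,0]]'; python3 - <<'E'
from fit import *
s=snap('wrist','w10.png');t=snap('scene')
cv2.imwrite('pics/w10z.png',cv2.resize(s['img'][130:230,200:320],None,fx=6,fy=6,interpolation=2))
cv2.imwrite('pics/s10z.png',cv2.resize(t['img'][130:190,250:310],None,fx=8,fy=8,interpolation=2))
E
```

```text
time_s: 12.47
position: [0.575, 0.1323, 0.1396]
eef_rot: [[0.0, 0.026, -1.0], [0.0, -1.0, -0.026], [-1.0, -0.0, -0.0]]
ft_force: [-0.0, -0.1, -0.4]
opening: 0.0159
```

View pics/w10z.png

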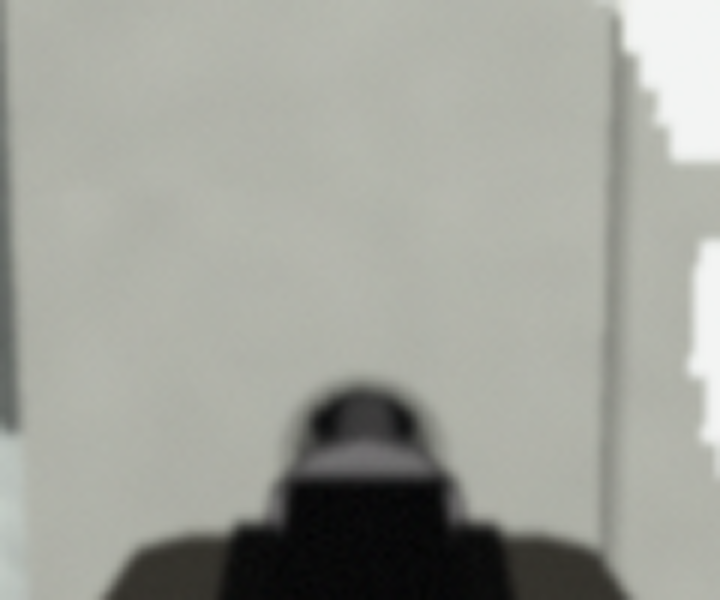

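View pics/s10z.png

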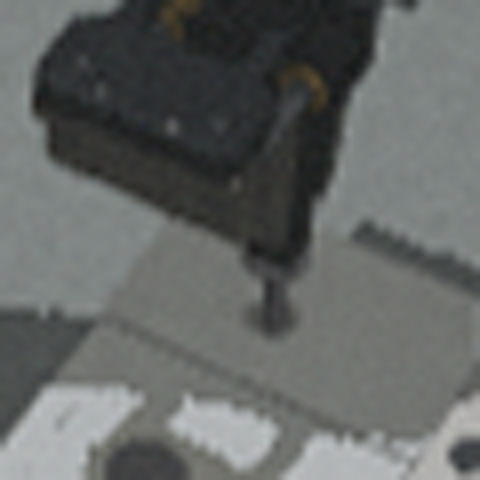

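The shaft is centred in the hole at about (261,199) in the wrist view, with no side force. I'll press down slowly.

```bash
python3 -m pendant '[[[0,0,-2],0,0],[[0,0,-4],0,0],[[0,0,-6],0,0],[[0,0,-8],0,0],[[0,0,-10],0,0],[[0,0,-10],0,0],[[0,0,-10],0,0]]'; python3 -m pendant '[[[0,0,-1],0,0],[[0,0,-2],0,0],[[0,0,-2],0,0],[[0,0,-2],0,0]]'
```

```text
time_s: 13.15
position: [0.575, 0.1322, 0.1299]
eef_rot: [[0.0, 0.026, -1.0], [-0.0, -1.0, -0.026], [-1.0, 0.0, -0.0]]
ft_force: [-0.3, -0.4, 4.2]
opening: 0.0156
time_s: 13.48
position: [0.575, 0.1322, 0.1283]
eef_rot: [[0.0, 0.026, -1.0], [-0.0, -1.0, -0.026], [-1.0, 0.0, -0.0]]
ft_force: [-1.6, -1.1, 6.8]
opening: 0.016
```

```bash
python3 -m pendant '[[[0,0,-1],0,0],[[0,0,-2],0,0],[[0,0,-2],0,0],[[0,0,-2],0,0],[[0,0,-2],0,0]]'; python3 - <<'E'
from fit import *
s=snap('wrist','w11.png');t=snap('scene','s11.png');u=snap('top','t11.png')
cv2.imwrite('pics/w11z.png',cv2.resize(s['img'][130:230,200:320],None,fx=6,fy=6,interpolation=2))
for i in range(3):
  snap('wrist'); st=manip.state();print(st['time_s'],st['position'],st['ft_force'],st['opening'])
E
```

```text
time_s: 13.9
position: [0.5753, 0.1323, 0.1278]
eef_rot: [[0.001, 0.026, -1.0], [-0.001, -1.0, -0.026], [-1.0, 0.001, -0.001]]
ft_force: [-4.2, -2.8, 16.5]
opening: 0.0159
14.1 [0.5753274  0.13226071 0.12784461] [-4.73756454 -1.05220437 16.43209055] 0.01590223396320659
14.15 [0.57535061 0.13228554 0.12787328] [-4.58590155 -1.38495228 16.20051075] 0.015821677983668507
14.2 [0.57533477 0.13226934 0.12785727] [-3.55342492 -1.87989847 17.27285916] 0.016139470693900575
```

View pics/w11z.png

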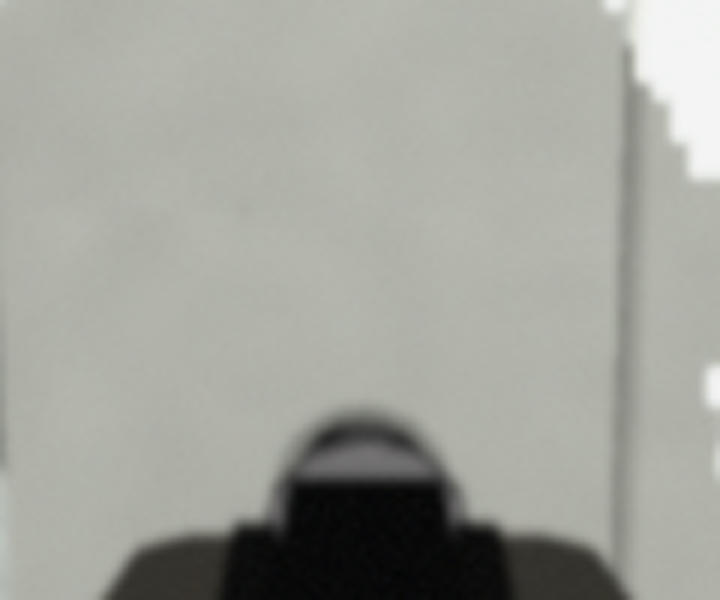

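View pics/s11.png

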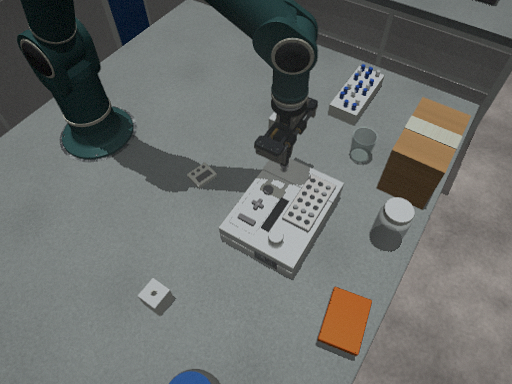

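View pics/t11.png

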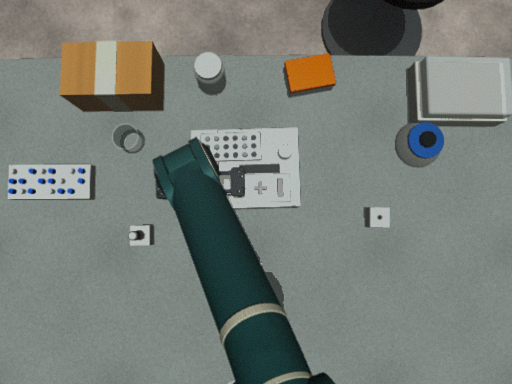

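The button is bottomed. TCP z is 0.1279, which puts the tip at about 43 mm, 27 mm below the mouth. Force is steady at about 16.5 N against a hard stop. The flange sits in the same place relative to the jaws, so there is no slip, and the bystanders are in place.

```bash
python3 -c "
from workcell import manip
print(manip.finish_job())"
```

```text
the job is handed in; nothing more can be done
None
```

I carried out the whole sequence and handed the job in at about 14 s of the 61 s allowed. The gripper still holds the upright pin with the reset button pressed down. The hand-in gives no verdict.

- **Keys:** I pressed the round key down to its stop with the closed fingertips (17 N, then 31 N) and released it. I then did the same with the bar key (18 N) and released it. The fingers passed clear above the cross key, and a top picture afterwards showed all three keys up.
- **Pin:** I gripped it square on the handle at an opening of 15.9 mm. The wrist view showed the shaft centred in the hole, with no side force on the way in.
- **Reset button:** In the last check the tip was about 43 mm above the table, or 27 mm below the mouth. The force was steady at about 16–17 N, well over the 5 N that holds the button down. The opening had not changed and the pin had not slipped in the jaws.
- **Other things:** In the last pictures everything I could see was still where it started. The arm hid the timer from the top camera and most of the pen stand from the scene camera, but each showed in the other view.

**Disagreements:**
- The scene and top cameras placed the heater about 2 mm further back than the wrist camera did. I worked with values in between, then corrected by 1.5 mm at the hole.
- The first reading over the hole was up to 3 mm off because the arm was still settling, so I repeated it before going in.
- The recognition network missed the round key in the top view and first confused it with the pin in the scene view. I placed the keys from the pictures instead.

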